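# Reset a bench power unit under its push-latch cover

### The arm

A 7-joint arm with a two-finger parallel gripper is mounted at the origin on the work surface. World frame = base frame: x ahead of the robot, y to its left, z up, the work surface at z = 0. Lengths are in m, angles in rad, forces in N, time in s.
With the tool pointing down it reaches from about 0.35 to 0.9 m from the base axis. Payload 8.1 kg.
Tool frame: the origin (TCP) lies on the centre line of the jaws, within the pads' length; the fingertips stand 14 mm ahead of it and the grasp point (between the pads) lies 5 mm behind it (manip.nose_length is the distance from the TCP to the fingertips, in m); y points along the fingers, z is the direction in which the jaws open and shut, and the axes are right-handed (so a half turn about y gives the same grasp; the last joint's range is limited). The gripper opens to 92 mm and grips with 3 to 60 N. Pads are 19 mm wide; open, the fingers measure 130 mm over their backs; the gripper's body (75 mm by 190 mm) begins 47 mm behind the grasp point.
Start: joints at [-0.103, 0.434, 0.025, 1.573, -0.012, 1.134, -0.075], TCP at [0.625, -0, 0.214] pointing down, gripper open.
Joint ranges: [-2.62, 2.62], [-0.44, 2.09], [-1.27, 1.32], [0.08, 2.57], [-1.32, 4.46], [0.12, 2], [-2.74, 2.74]. Speed limits (rad/s): [2.22, 2.22, 3.01, 3.01, 3.14, 3.14, 3.14].

### API

Orientations are given as a rotation vector (axis times angle).
In Python, from cell import telemetry, eyes, ticket, manip gives the robot as it stands.
- The arm moves only by the tool play_rows, never from a script. Its argument "commands" is a list of rows, each a list of 7 numbers: the shift along the tool's x, y, z in mm, then the turn, a rotation vector about the tool's x, y, z in degrees, then the gripper's target within -1 to 1 (fully open at 1, half-way at 0, shut at -1). In form: [[x, y, z, ax, ay, az, claw], ...]. A call has 1 to 12 rows; each row shifts and turns the pose as measured when the row begins, along the tool's axes as they then stand; what a row does not reach is not made up. A row lasts 1/10 s, in which the tool goes at most 50 mm and 8.59 degrees, less where a joint would pass 70% of its speed; a pose out of reach is approached as far as the arm can. A call is refused whole if a number of a shift passes 50 or a number of a turn 8.59, either way. A call with a gripper value outside its range is refused whole. The fingers move at their own pace and stop on an object; "force" is the grip in N (left out, the last holds). Time passes only in rows, so rows that do not move let the fingers close. It gives the time, the measured TCP pose, the force and the opening at its end, in the units of the state.
- telemetry.get_state(): the state, without advancing time (a new reading comes with each control period).
- eyes.grab_frame(name): name is "scene" or "side" or "wrist"; returns the picture (400x640x3 uint8, red, green, blue); there is no depth.
- eyes.camera_model(name): a dict with "fx", "fy", "cx", "cy" (pixels), "extrinsics" (4x4, takes a point from camera to world coordinates). Camera axes: x right, y up, looking along -z (the intrinsics and any distortion apply to the point x, -y, -z); pixel columns grow to the right and rows downward; lengths in m; the calibration is good to about 2 mm. A picture is of the moment at which its call begins: read the wrist's pose just before it. camera_model takes no time and is no camera call; for the wrist camera it gives the pose at the moment of the call.
- ticket.hand_in(): hands the job in, once; it reports no verdict.
The state is a dict: "t": time; "q": joint angles; "joint_velocities": joint speeds; "joint_efforts": joint torques, N m; "tool_pos": TCP position; "eef_rot": TCP orientation; "contact_force": force on the tool from outside, world axes, zero at the start; "ft_torque": the same for the moment, N m; "grip_width": finger opening in m.
Only numpy, scipy, OpenCV 4.12 (cv2) and the standard library are available. Lean on these libraries where they do the work, as an engineer would, in place of code of your own. Each camera call takes 0.05 s, during which the arm holds its last target. There are 200 camera calls.

### The job

The power unit with the yellow cover has tripped: press its cover with a fingertip so that it pops open, push the red reset button underneath fully down and let it come back up, then swing the cover down again and press it until it latches shut, flush. Only touch and press: do not lift, drag or shove the unit, do not press the blue cover of the other unit, and leave everything else on the bench where it stands.

Things in the scene. Friction and masses are not known exactly. Their poses are not given: they have to be found in the camera images.
- unit_yellow: Grey bench power unit with a yellow cover, 160 (x) x 130 (y) x 75 mm high, 1.8 kg, loose on rubber feet. Origin: centre of its underside; z up; its front (black socket plates, green lamp lens) is -x. Under the cover an open recess, x -37 to +67, y -57 to +57 mm, floor at height 40 mm, holds the red reset button; the deck around it is at height 75 mm.
- cover_yellow (a joint): Angle (rad) of the yellow cover: 0 = latched, flush; negative = pressed in (hard stop -0.11); positive = risen, stop at 1.35 (nearly upright). Push-push latch: pressed past about -0.095 and let go, a latched cover springs up to 1.35 by itself in about 1.5 s; an open one pushed down past -0.095 and let go latches at 0. Unlatched, it follows the finger up.
- cover_yellow_hinge (a point): Middle of the cover's hinge line, along the unit's y axis near its rear: at x = +65, y = 0, z = 72 mm in the unit's frame. The cover is a plate 110 mm wide (y), 6 mm thick, centred on the hinge height, free edge 100 mm from the hinge towards the unit's front. The open cover is swung down by pushing on its outer (rear) face near the free edge, 1 to 3 N.
- cover_yellow_press (a point): Middle of the white dot on the yellow cover's outer (upper) face, 85 mm from the hinge line, on the plate's centre line: the place to press; it moves with the cover. Pressing in takes about 3.5 N here; 6 to 10 N means that the cover is against its hard stop.
- reset (a joint): Travel (m) of the red reset button, 0 = up, 0.006 = fully pressed; sprung, takes 5 N fully down and returns by itself.
- reset_top (a point): Middle of the top of the red reset button: 32 mm diameter, in the unit's frame at x = -5, y = 0, z = 58 mm (17 mm below the deck; pressed straight down). Hidden while the cover is shut.
- unit_blue: The other power unit, same size, shape, frame and weight, with a blue cover and a grey lamp lens. To be left alone.
- cover_blue (a joint): Hinge angle (rad) of the blue cover: 0 = shut, negative = pressed in. Must not be pressed.
- screwdriver: Loose screwdriver with a yellow handle, about 180 mm long, lying between the two units; origin at its middle on the bench, x along it.
- tape: Roll of blue tape, 90 mm across, 25 mm high, lying flat near the robot; origin at its centre on the bench.
- tub: White putty tub with a red label, 96 mm across, 90 mm high, at the back; origin at the centre of its underside.
- camera: Black photo camera, body 60 x 120 mm, 84 mm high, its lens (along its -x, reaching 85 mm from the origin) turned away from the robot, at the back; origin at the centre of its underside.
- jar: Glass jar with a steel lid, 72 mm across, 95 mm high, at the back; origin at the centre of its underside.
- spray: Blue bottle with a green cap, 66 mm across, 190 mm high, at the right; origin at the centre of its underside.
- paint: Small orange paint pot with a black cap, 54 mm across, 70 mm high, at the left; origin at the centre of its underside.

How it is judged:
On the way, in this order (a step that is already met when the one before it is completed fails the run):
1. the fingers press the yellow cover in (value of joint cover_yellow below -0.03 rad and contact force between the fingers and unit_yellow above 0.5 N).
2. the yellow cover has popped open (past 1.1 rad) (value of joint cover_yellow above 1.1 rad), for 0.1 s.
3. the reset button is pushed down (at least 5 of its 6 mm) with the cover open (value of joint reset above 0.005 m and value of joint cover_yellow above 0.9 rad), for 0.02 s.
4. the reset button is back up and the cover is still open (value of joint reset below 0.001 m and value of joint cover_yellow above 0.9 rad), for 0.02 s.
5. the fingers press the yellow cover in again (all of step 1).
At the end, for the whole second after the job is handed in: The yellow cover is latched flush (within 0.02 rad of 0), the reset button is up, the blue cover is shut, the yellow unit rests within 30 mm of where it stood, and the blue unit and all other things within 20 mm (value of joint cover_yellow between -0.02 and 0.02 rad and value of joint reset below 0.001 m and value of joint cover_blue above -0.01 rad and linear speed of unit_yellow below 0.01 m/s and distance of unit_yellow from where it was at the start of the episode below 0.03 m and distance of each of unit_blue, screwdriver, tape, tub, camera, jar, spray, paint from where it was at the start of the episode below 0.02 m); the robot touches nothing.
It fails at once if the power unit is lifted or shoved (more than 10 mm up or 30 mm away) (height (world z) of unit_yellow above 0.01 m or distance of unit_yellow from where it was at the start of the episode above 0.03 m).
It fails at once if the blue cover is pressed, or its unit moved more than 20 mm (value of joint cover_blue below -0.02 rad or distance of unit_blue from where it was at the start of the episode above 0.02 m).
It fails at once if a bystander is moved or lifted by more than 20 mm (distance of any of screwdriver, tape, tub, camera, jar, spray, paint from where it was at the start of the episode above 0.02 m).
It also fails if it takes over 58 s, if anything falls off the work surface, if the arm or the gripper's body presses on something with over 40 N, if the wrist force passes 120 N, or if a joint passes its speed limit or range.

## Working session

There is one attempt and no reset: what is moved stays moved. The work goes in short steps, Python scripts to look and compute and a tool call to move; the robot and the scene stay as the last step left them, time stands still between calls to the robot, and variables do not carry over. Pictures are saved under pics/ and viewed, about 8 in all and at most 12, crops included, and the job is handed in when it is done.

Besides the shell and the picture viewer there is one more tool, called after "Request:" by a JSON object that holds its "api" and its "payload". play_rows: Moves the arm, as the interface text tells. Its arguments: {"type":"object","properties":{"commands":{"type":"array"},"force":{"type":"number"}},"required":["commands"]}

```bash
ls; mkdir -p pics
python3 - <<'E'
from cell import telemetry, eyes, ticket, manip
import cv2,numpy as np
s=telemetry.get_state();print(s);print(manip.nose_length)
for n in("scene","side","wrist"):
    m=eyes.camera_model(n);print(n,m)
    cv2.imwrite(f"pics/{n}0.png",eyes.grab_frame(n)[:,:,::-1])
E
```

```text
pics
{'t': 0.0, 'q': array([-0.10261064,  0.43520517,  0.02497631,  1.57412372, -0.01158413,
        1.13402742, -0.07511656]), 'joint_velocities': array([ 0.00188673, -0.00010596,  0.00218374,  0.00088854, -0.00111562,
        0.00036041,  0.00230734]), 'joint_efforts': array([ 3.89017032e-04, -6.67853522e+01,  9.84863900e-01, -3.14464223e+01,
       -6.05165795e-02,  4.27553023e-02,  1.12382318e-04]), 'tool_pos': array([ 6.24442846e-01, -6.21615504e-05,  2.13445823e-01]), 'eef_rot': array([-1.2104706 ,  1.21036256, -1.20860984]), 'contact_force': array([ 0.45683318,  0.23711464, -0.2445042 ]), 'ft_torque': array([ 0.00945093,  0.01682407, -0.00492926]), 'grip_width': 0.09234734188101804}
0.014
scene {'fx': 485.9547369482859, 'fy': 485.9547369482859, 'cx': 326.5561078839154, 'cy': 200.1525752670389, 'extrinsics': array([[ 0.51820074, -0.46944826,  0.71490302,  1.5941442 ],
       [ 0.85525692,  0.28258797, -0.43437269, -0.58977144],
       [ 0.00189251,  0.83651801,  0.54793617,  0.84524838],
       [ 0.        ,  0.        ,  0.        ,  1.        ]])}
side {'fx': 387.37525095900514, 'fy': 387.37525095900514, 'cx': 319.16091224070345, 'cy': 199.2187883569551, 'extrinsics': array([[-0.88158049,  0.27441432, -0.38407372,  0.10046752],
       [-0.47202706, -0.50816983,  0.72038454,  0.88813262],
       [ 0.00250916,  0.81637014,  0.57752359,  0.76820265],
       [ 0.        ,  0.        ,  0.        ,  1.        ]])}
wrist {'fx': 352.54307918672157, 'fy': 352.54307918672157, 'cx': 315.47127256673576, 'cy': 199.82161675126798, 'extrinsics': array([[ 9.99999272e-01, -1.19733757e-03,  1.51720975e-04,
         6.25117280e-01],
       [ 1.11453482e-03,  9.64367767e-01,  2.64562977e-01,
         7.06484459e-02],
       [-4.63086010e-04, -2.64562615e-01,  9.64368399e-01,
         3.82933971e-01],
       [ 0.00000000e+00,  0.00000000e+00,  0.00000000e+00,
         1.00000000e+00]])}
```

View pics/scene0.png

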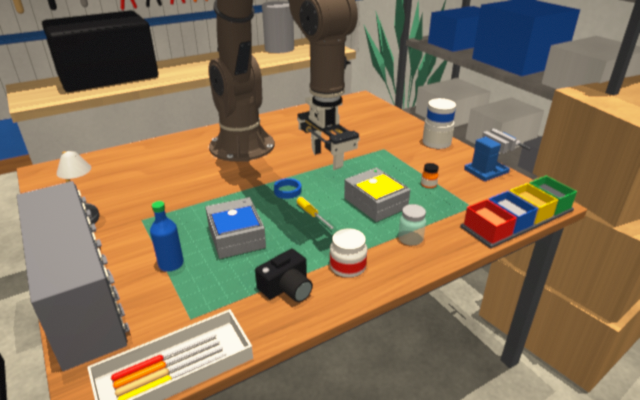

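View pics/side0.png

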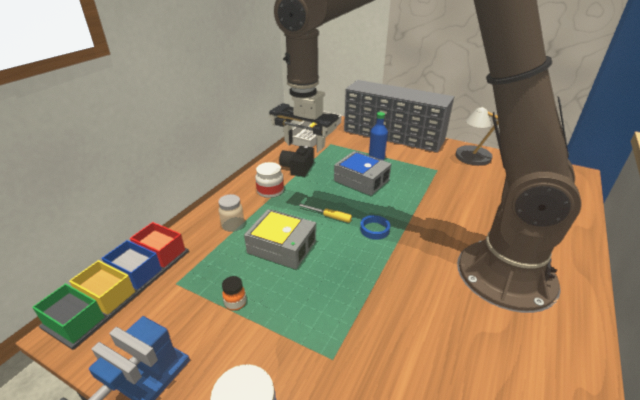

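The scene view shows the yellow unit near (377,192) and the side view shows it near (281,236), with its front towards the robot. The blue unit, screwdriver and tape are well clear of it to the right.

```bash
cat > h.py <<'E'
import cv2,numpy as np
from cell import eyes,telemetry
def ray(m,px,z):
    E=m["extrinsics"];px=np.atleast_2d(px).astype(float)
    d=np.c_[(px[:,0]-m["cx"])/m["fx"],-(px[:,1]-m["cy"])/m["fy"],-np.ones(len(px))]@E[:3,:3].T
    o=E[:3,3];return o+d*((z-o[2])/d[:,2])[:,None]
def proj(m,P):
    E=m["extrinsics"];c=(np.atleast_2d(P)-E[:3,3])@E[:3,:3]
    return np.c_[m["cx"]+m["fx"]*c[:,0]/-c[:,2],m["cy"]-m["fy"]*c[:,1]/-c[:,2]]
E
python3 - <<'E'
from h import *
for n,roi in(("scene",(340,160,420,225)),("side",(235,200,325,270)),("wrist",None)):
    im=cv2.imread(f"pics/{n}0.png");m=eyes.camera_model(n)
    hsv=cv2.cvtColor(im,cv2.COLOR_BGR2HSV)
    M=cv2.inRange(hsv,(22,120,110),(36,255,255))
    if roi:
        K=np.zeros_like(M);K[roi[1]:roi[3],roi[0]:roi[2]]=255;M&=K
    cs=[c for c in cv2.findContours(M,0,1)[0] if cv2.contourArea(c)>100]
    for c in cs:
        h=cv2.convexHull(c);W=ray(m,h[:,0],.075)[:,:2].astype(np.float32)
        (cx,cy),(w,l),a=cv2.minAreaRect(W)
        print(n,cv2.boundingRect(c),"centre",cx,cy,"size",w,l,"ang",a)
        F=np.zeros_like(M);cv2.drawContours(F,[h],-1,255,-1)
        D=F&cv2.inRange(hsv,(0,0,150),(180,70,255))
        D=cv2.morphologyEx(D,cv2.MORPH_OPEN,np.ones((2,2)))
        for d in cv2.findContours(D,0,1)[0]:
            if cv2.contourArea(d)>8:
                mo=cv2.moments(d);p=(mo['m10']/mo['m00'],mo['m01']/mo['m00']);print("  dot",p,cv2.contourArea(d),ray(m,p,.075))
E
```

```text
scene (356, 174, 48, 26) centre 0.6028859615325928 0.2003774642944336 size 0.10218716412782669 0.11705166846513748 ang 4.184323310852051
  dot (373.25555555555553, 181.26666666666668) 15.0 [[0.57259261 0.19886377 0.075     ]]
side (251, 212, 49, 32) centre 0.6058521270751953 0.1992122381925583 size 0.09970323741436005 0.11345420032739639 ang 3.9849295616149902
  dot (287.6, 230.06) 25.0 [[0.56860897 0.19628427 0.075     ]]
wrist (161, 159, 89, 27) centre 0.5273023843765259 0.011964119970798492 size 0.07917512208223343 0.021469319239258766 ang 3.496457576751709
wrist (232, 0, 123, 10) centre 0.6072441935539246 0.14541815221309662 size 0.09593132138252258 0.006372078321874142 ang 0.06014236435294151
```

View pics/wrist0.png

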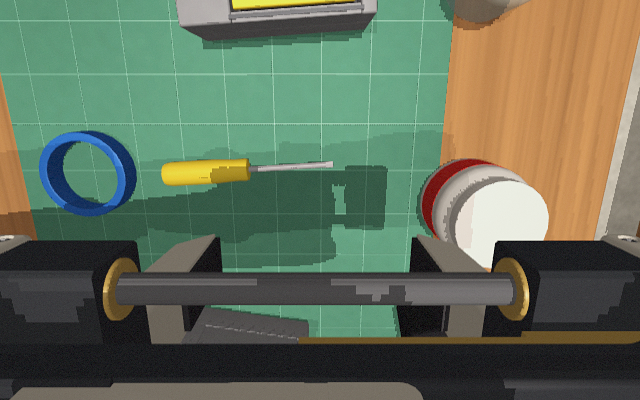

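The wrist view shows the screwdriver at (250,168), the tape at (88,172) and the yellow unit's edge at the top around (290,5). Both fixed cameras give a cover centre of about (0.604, 0.200), yaw about +4° and the dot at about (0.570, 0.197). I'll turn the gripper 94° so the jaws lie along the unit's y axis, with the fingers shut.

Request:
{"api": "play_rows", "payload": {"commands": [[0, 0, 0, 0, -8.55, 0, -1], [0, 0, 0, 0, -8.55, 0, -1], [0, 0, 0, 0, -8.55, 0, -1], [0, 0, 0, 0, -8.55, 0, -1], [0, 0, 0, 0, -8.55, 0, -1], [0, 0, 0, 0, -8.55, 0, -1], [0, 0, 0, 0, -8.55, 0, -1], [0, 0, 0, 0, -8.55, 0, -1], [0, 0, 0, 0, -8.55, 0, -1], [0, 0, 0, 0, -8.55, 0, -1], [0, 0, 0, 0, -8.55, 0, -1], [0, 0, 0, 0, 0, 0, -1]], "force": 15}}

```text
t: 1.35
tool_pos: [0.6217, -0.0005, 0.2093]
eef_rot: [-1.57, -0.061, 0.076]
contact_force: [0.1, 0.7, -0.5]
grip_width: 0.0018
```

```bash
cat >> h.py <<'E'
from scipy.spatial.transform import Rotation as Ro
def goto(tip):
    s=telemetry.get_state();R=Ro.from_rotvec(s["eef_rot"]).as_matrix()
    t=s["tool_pos"]+R[:,1]*.014
    print("t",s["t"],"tip",t.round(4),"F",s["contact_force"].round(2),"w",round(s["grip_width"],4),"\nR",R.round(3).tolist())
    for p in np.atleast_2d(tip): print("shift to",p,"=",(R.T@(p-t)*1000).round(1))
E
python3 - <<'E'
from h import *
goto([[.570,.1975,.11],[.570,.1975,.075]])
print(eyes.camera_model("wrist")["extrinsics"][:3,3],telemetry.get_state()["q"])
E
```

```text
t 1.35 tip [ 6.215e-01 -6.000e-04  1.953e-01] F [ 0.06  0.69 -0.51] w 0.0018 
R [[0.996, -0.01, -0.087], [0.087, -0.001, 0.996], [-0.01, -1.0, -0.0]]
shift to [0.57   0.1975 0.11  ] = [-33.4  85.6 201.8]
shift to [0.57   0.1975 0.075 ] = [-33.  120.6 201.8]
[ 0.55266852 -0.0070838   0.37937481] [ 0.14831906  0.46702035 -0.3449493   1.55533468  0.16636123  1.15802107
  1.42666696]
```

Request:
{"api": "play_rows", "payload": {"commands": [[-7, 0, 42, 0, 0, 0, -1], [-7, 0, 42, 0, 0, 0, -1], [-7, 0, 42, 0, 0, 0, -1], [-7, 0, 42, 0, 0, 0, -1], [-5, 0, 34, 0, 0, 0, -1], [0, 30, 0, 0, 0, 0, -1], [0, 30, 0, 0, 0, 0, -1], [0, 0, 0, 0, 0, 0, -1]]}}

```text
t: 2.15
tool_pos: [0.571, 0.2051, 0.147]
eef_rot: [-1.57, -0.028, 0.043]
contact_force: [0.2, -1.6, 0.4]
grip_width: 0.0003
```

Run:
```python
from h import *
goto([[.570,.1975,.08],[.570,.1975,.065]])
m=eyes.camera_model("wrist");im=eyes.grab_frame("wrist");cv2.imwrite("pics/w1.png",im[:,:,::-1])
print(proj(m,[[.570,.1975,.075]]))
```

```text
t 2.15 tip [0.5708 0.2051 0.133 ] F [ 0.2  -1.62  0.41] w 0.0003 
R [[0.999, -0.01, -0.045], [0.045, 0.0, 0.999], [-0.01, -1.0, 0.001]]
shift to [0.57   0.1975 0.08  ] = [-0.7 53.  -7.6]
shift to [0.57   0.1975 0.065 ] = [-0.5 68.  -7.6]
[[305.31455782 204.7857488 ]]
```

View pics/w1.png

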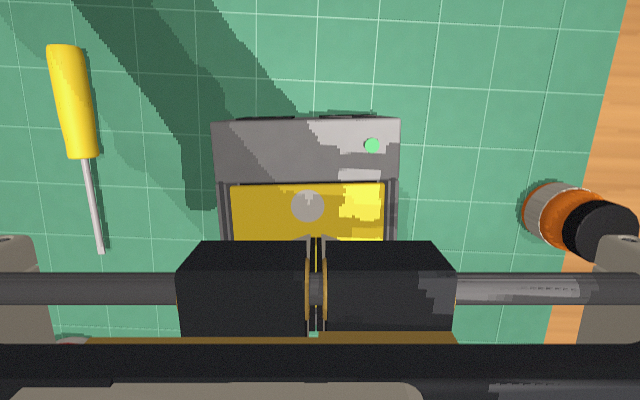

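The wrist view shows the white dot at (307,205), against a prediction of (305,205), so the position holds. Descending to just above the cover.

Request:
{"api": "play_rows", "payload": {"commands": [[0, 24, -8, 0, 0, 0, -1], [0, 24, 0, 0, 0, 0, -1], [0, 0, 0, 0, 0, 0, -1]]}}

```text
t: 2.5
tool_pos: [0.5756, 0.197, 0.105]
eef_rot: [-1.568, -0.027, 0.029]
contact_force: [-0.6, 0.2, 0.0]
grip_width: 0.0005
```

```bash
python3 -c "
from h import *
goto([[.570,.1975,.075],[.570,.1975,.065]])"
```

```text
t 2.5 tip [0.5755 0.197  0.091 ] F [-0.62  0.24  0.04] w 0.0005 
R [[0.999, -0.001, -0.036], [0.036, 0.002, 0.999], [-0.001, -1.0, 0.002]]
shift to [0.57   0.1975 0.075 ] = [-5.5 16.   0.6]
shift to [0.57   0.1975 0.065 ] = [-5.5 26.   0.6]
```

Request:
{"api": "play_rows", "payload": {"commands": [[-5, 10, 0, 0, 0, 0, -1], [-1, 5, 0, 0, 0, 0, -1], [0, 0, 0, 0, 0, 0, -1]]}}

```text
t: 2.8
tool_pos: [0.5717, 0.1969, 0.0934]
eef_rot: [-1.567, -0.028, 0.022]
contact_force: [-0.3, 0.1, -0.2]
grip_width: 0.0005
```

```bash
python3 -c "
from h import *
goto([[.570,.1975,.075],[.570,.1975,.065]])"
```

```text
t 2.8 tip [0.5717 0.1969 0.0794] F [-0.28  0.11 -0.19] w 0.0005 
R [[0.999, 0.004, -0.032], [0.032, 0.004, 0.999], [0.004, -1.0, 0.004]]
shift to [0.57   0.1975 0.075 ] = [-1.7  4.4  0.6]
shift to [0.57   0.1975 0.065 ] = [-1.8 14.4  0.6]
```

Request:
{"api": "play_rows", "payload": {"commands": [[-1, 5, 0, 0, 0, 0, -1], [0, 4, 0, 0, 0, 0, -1], [0, 3, 0, 0, 0, 0, -1]]}}

```text
t: 3.1
tool_pos: [0.5719, 0.1975, 0.0827]
eef_rot: [-1.566, -0.03, 0.019]
contact_force: [-0.3, -0.6, 0.8]
grip_width: 0.0005
```

Request:
{"api": "play_rows", "payload": {"commands": [[0, 2, 0, 0, 0, 0, -1], [0, 2, 0, 0, 0, 0, -1]]}}

```text
t: 3.3
tool_pos: [0.5718, 0.1976, 0.0783]
eef_rot: [-1.566, -0.03, 0.02]
contact_force: [-0.3, 0.3, 0.4]
grip_width: 0.0004
```

Run:
```python
from h import *
goto([[.570,.1975,.075]])
a=eyes.grab_frame("side")[170:290,200:360];b=eyes.grab_frame("scene")[120:240,310:470]
o=np.hstack([cv2.resize(x,None,fx=2.5,fy=2.5,interpolation=2) for x in(a,b)])
cv2.imwrite("pics/p2.png",o[:,:,::-1])
goto([[.570,.1975,.075]])
```

```text
t 3.3 tip [0.5719 0.1977 0.0643] F [-0.25  0.3   0.43] w 0.0004 
R [[0.999, 0.007, -0.032], [0.032, 0.005, 0.999], [0.007, -1.0, 0.005]]
shift to [0.57   0.1975 0.075 ] = [ -1.9 -10.7  -0.1]
t 3.4 tip [0.5717 0.1976 0.0641] F [-0.24  0.02  0.68] w 0.0004 
R [[0.999, 0.006, -0.032], [0.032, 0.005, 0.999], [0.006, -1.0, 0.005]]
shift to [0.57   0.1975 0.075 ] = [ -1.7 -10.9   0. ]
```

View pics/p2.png

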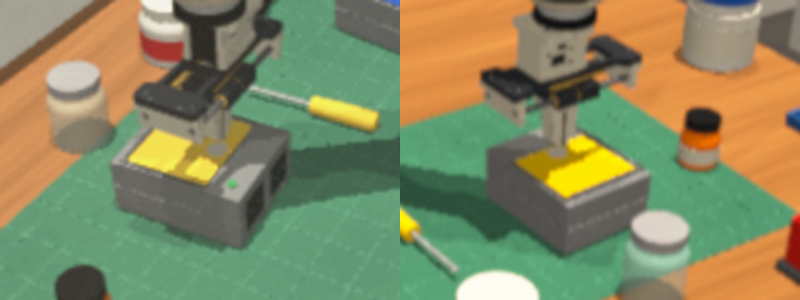

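The crops show the fingers at or just behind the dot (side crop dot at about (215,150)). The cover looks level and the force is small, so contact is barely established. I'll press further in small steps and watch the force.

Request:
{"api": "play_rows", "payload": {"commands": [[0, 3, 0, 0, 0, 0, -1]]}}

```text
t: 3.5
tool_pos: [0.572, 0.1977, 0.0753]
eef_rot: [-1.566, -0.03, 0.02]
contact_force: [1.1, -0.7, 0.8]
grip_width: 0.0004
```

Request:
{"api": "play_rows", "payload": {"commands": [[0, 3, 0, 0, 0, 0, -1]]}}

```text
t: 3.6
tool_pos: [0.572, 0.1977, 0.0722]
eef_rot: [-1.566, -0.03, 0.019]
contact_force: [0.9, 0.1, 0.1]
grip_width: 0.0004
```

Run:
```python
from h import *
goto([[.570,.1975,.075]])
o=[]
for n in("side","scene"):
    m=eyes.camera_model(n);im=eyes.grab_frame(n).copy()
    p=proj(m,[[.572,.1977,.058],[.572,.1977,.075],[.572,.1977,.12]]);print(n,p.round(1))
    c=(p[0]).astype(int);k=5;w=40
    x=cv2.resize(im[c[1]-w:c[1]+w,c[0]-w:c[0]+w],None,fx=k,fy=k,interpolation=2)
    for q,col in zip(p,((255,0,0),(0,0,255),(255,0,255))):
        u=tuple(((q-c+w)*k+k/2).astype(int).tolist());cv2.circle(x,u,3,col,-1)
    o.append(x)
cv2.imwrite("pics/p3.png",np.hstack(o)[:,:,::-1])
```

```text
t 3.6 tip [0.5721 0.1978 0.0582] F [0.87 0.09 0.09] w 0.0004 
R [[0.999, 0.007, -0.032], [0.032, 0.005, 0.999], [0.007, -1.0, 0.005]]
shift to [0.57   0.1975 0.075 ] = [ -2.  -16.9  -0.1]
side [[286.6 234.6]
 [286.3 230. ]
 [285.5 217.2]]
scene [[372.5 186. ]
 [372.8 181.3]
 [373.6 168.5]]
```

View pics/p3.png

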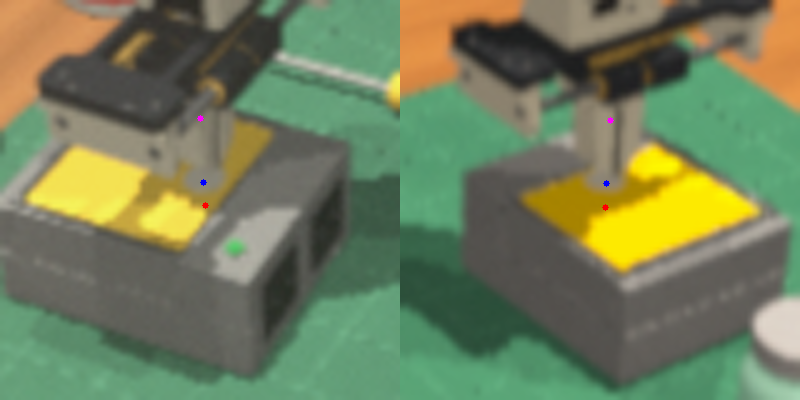

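The overlay shows the real fingertip at about z = 0.075 (blue marker), just touching the cover. The tip therefore sits about 17 mm higher than TCP + 14 mm suggests, while x and y agree. I'll treat that as a z offset and keep pressing on force feedback.

Request:
{"api": "play_rows", "payload": {"commands": [[-1, 2, 0, 0, 0, 0, -1], [0, 2, 0, 0, 0, 0, -1]]}}

```text
t: 3.9
tool_pos: [0.5709, 0.1977, 0.0678]
eef_rot: [-1.566, -0.03, 0.02]
contact_force: [-0.3, -0.6, 0.3]
grip_width: 0.0003
```

Request:
{"api": "play_rows", "payload": {"commands": [[0, 2, 0, 0, 0, 0, -1]]}}

```text
t: 4.0
tool_pos: [0.5709, 0.1976, 0.0656]
eef_rot: [-1.566, -0.03, 0.02]
contact_force: [0.1, 1.0, -0.7]
grip_width: 0.0006
```

Request:
{"api": "play_rows", "payload": {"commands": [[0, 2, 0, 0, 0, 0, -1]]}}

```text
t: 4.1
tool_pos: [0.5709, 0.1977, 0.0635]
eef_rot: [-1.566, -0.03, 0.02]
contact_force: [-0.0, 0.5, 2.3]
grip_width: 0.0006
```

Request:
{"api": "play_rows", "payload": {"commands": [[0, 3, 0, 0, 0, 0, -1]]}}

```text
t: 4.2
tool_pos: [0.5708, 0.1977, 0.0605]
eef_rot: [-1.566, -0.03, 0.02]
contact_force: [-2.4, 0.1, 5.5]
grip_width: 0.0008
```

Request:
{"api": "play_rows", "payload": {"commands": [[0, 3, 0, 0, 0, 0, -1]]}}

```text
t: 4.3
tool_pos: [0.5709, 0.1977, 0.0575]
eef_rot: [-1.566, -0.03, 0.02]
contact_force: [-1.8, -1.6, 4.5]
grip_width: 0.0004
```

Request:
{"api": "play_rows", "payload": {"commands": [[0, 2, 0, 0, 0, 0, -1]]}}

```text
t: 4.4
tool_pos: [0.571, 0.1977, 0.0555]
eef_rot: [-1.566, -0.03, 0.019]
contact_force: [-1.6, -1.9, 6.8]
grip_width: 0.0005
```

Request:
{"api": "play_rows", "payload": {"commands": [[0, 2, 0, 0, 0, 0, -1]]}}

```text
t: 4.5
tool_pos: [0.5712, 0.1978, 0.0538]
eef_rot: [-1.566, -0.031, 0.019]
contact_force: [-3.6, -1.3, 13.5]
grip_width: 0.0004
```

The force jumped to 13.5 N, so the cover is at its hard stop. The true tip height is therefore about tool_pos z + 0.011. Lifting quickly and backing off towards -x.

Request:
{"api": "play_rows", "payload": {"commands": [[0, -40, 0, 0, 0, 0, -1], [0, -45, 0, 0, 0, 0, -1], [-10, -40, 0, 0, 0, 0, -1], [-20, -10, 0, 0, 0, 0, -1], [0, 0, 0, 0, 0, 0, -1], [0, 0, 0, 0, 0, 0, -1], [0, 0, 0, 0, 0, 0, -1], [0, 0, 0, 0, 0, 0, -1], [0, 0, 0, 0, 0, 0, -1], [0, 0, 0, 0, 0, 0, -1], [0, 0, 0, 0, 0, 0, -1], [0, 0, 0, 0, 0, 0, -1]]}}

```text
t: 5.7
tool_pos: [0.5399, 0.1951, 0.1872]
eef_rot: [-1.568, -0.025, 0.023]
contact_force: [0.5, -0.1, -0.8]
grip_width: 0.0005
```

Run:
```python
from h import *
goto([[.584,.1986,.1]])
o=[]
for n in("side","scene"):
    m=eyes.camera_model(n);im=eyes.grab_frame(n).copy()
    s=telemetry.get_state();T=s["tool_pos"];p=proj(m,[T,[.584,.1986,.058],[.654,.2035,.072]])
    c=proj(m,[[.6,.2,.12]])[0].astype(int);k=4;w=50
    x=cv2.resize(im[c[1]-w:c[1]+w,c[0]-w:c[0]+w],None,fx=k,fy=k,interpolation=2)
    for q,col in zip(p,((255,0,0),(0,0,255),(255,0,255))):
        u=tuple(((q-c+w)*k+k/2).astype(int).tolist());cv2.circle(x,u,2,col,-1)
    o.append(x)
cv2.imwrite("pics/p4.png",np.hstack(o)[:,:,::-1])
```

```text
t 5.7 tip [0.5399 0.1951 0.1732] F [ 0.51 -0.06 -0.83] w 0.0005 
R [[1.0, 0.001, -0.031], [0.031, 0.003, 1.0], [0.001, -1.0, 0.003]]
shift to [0.584  0.1986 0.1   ] = [44.1 73.3  1.9]
```

View pics/p4.png

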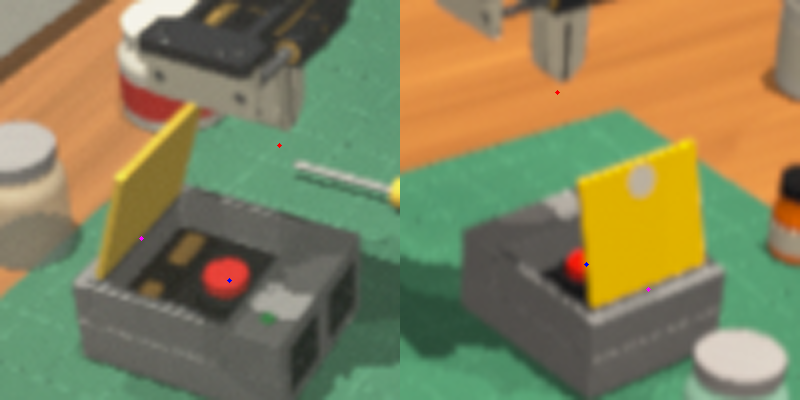

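The cover is open, at the left in the side crop. The red button is at (226,276) there, within about 1 px of the prediction at (230,280). The tool marker also confirms the ~25 mm z offset. I'll press slightly forward of the button centre, at x of about 0.577, to keep the gripper body clear of the cover.

Request:
{"api": "play_rows", "payload": {"commands": [[18, 0, 1, 0, 0, 0, -1], [18, 10, 1, 0, 0, 0, -1], [0, 40, 0, 0, 0, 0, -1], [0, 40, 0, 0, 0, 0, -1], [0, 20, 0, 0, 0, 0, -1], [0, 0, 0, 0, 0, 0, -1]]}}

```text
t: 6.4
tool_pos: [0.5795, 0.1996, 0.0761]
eef_rot: [-1.566, -0.029, 0.019]
contact_force: [-0.4, 0.5, -1.0]
grip_width: 0.0005
```

Request:
{"api": "play_rows", "payload": {"commands": [[-2, 12, -1, 0, 0, 0, -1], [0, 10, 0, 0, 0, 0, -1], [0, 3, 0, 0, 0, 0, -1]]}}

```text
t: 6.7
tool_pos: [0.579, 0.1993, 0.0519]
eef_rot: [-1.564, -0.031, 0.016]
contact_force: [-0.4, 0.5, -0.2]
grip_width: 0.0004
```

Request:
{"api": "play_rows", "payload": {"commands": [[0, 3, 0, 0, 0, 0, -1]]}}

```text
t: 6.8
tool_pos: [0.5794, 0.1995, 0.0493]
eef_rot: [-1.564, -0.032, 0.016]
contact_force: [-0.9, -0.6, 2.4]
grip_width: 0.0008
```

Request:
{"api": "play_rows", "payload": {"commands": [[0, 3, 0, 0, 0, 0, -1]]}}

```text
t: 6.9
tool_pos: [0.5796, 0.1996, 0.0468]
eef_rot: [-1.564, -0.032, 0.015]
contact_force: [-1.7, -1.1, 2.4]
grip_width: 0.0005
```

Request:
{"api": "play_rows", "payload": {"commands": [[0, 3, 0, 0, 0, 0, -1]]}}

```text
t: 7.0
tool_pos: [0.5797, 0.1996, 0.0442]
eef_rot: [-1.564, -0.033, 0.015]
contact_force: [-2.6, -0.4, 4.9]
grip_width: 0.0002
```

Request:
{"api": "play_rows", "payload": {"commands": [[0, 2, 0, 0, 0, 0, -1]]}}

```text
t: 7.1
tool_pos: [0.5797, 0.1997, 0.0434]
eef_rot: [-1.564, -0.033, 0.014]
contact_force: [-8.7, -4.7, 27.4]
grip_width: 0.0011
```

Request:
{"api": "play_rows", "payload": {"commands": [[0, 1.5, 0, 0, 0, 0, -1]]}}

```text
t: 7.2
tool_pos: [0.5798, 0.1996, 0.0436]
eef_rot: [-1.565, -0.033, 0.014]
contact_force: [-7.9, -3.2, 21.2]
grip_width: 0.0007
```

The button is hard down at 27 N. Lifting straight up, then checking.

Request:
{"api": "play_rows", "payload": {"commands": [[0, -20, 0, 0, 0, 0, -1], [0, -45, 0, 0, 0, 0, -1], [-5, -45, 0, 0, 0, 0, -1], [-5, -45, 0, 0, 0, 0, -1], [0, -20, 0, 0, 0, 0, -1], [0, 0, 0, 0, 0, 0, -1], [0, 0, 0, 0, 0, 0, -1]]}}

```text
t: 7.9
tool_pos: [0.5685, 0.1992, 0.2265]
eef_rot: [-1.563, -0.038, 0.01]
contact_force: [-0.6, -0.9, -0.9]
grip_width: 0.0004
```

```bash
cat >> h.py <<'E'
def crop(name,P,ctr=(.6,.2,.12)):
    o=[]
    for n in("side","scene"):
        m=eyes.camera_model(n);im=eyes.grab_frame(n).copy()
        c=proj(m,[ctr])[0].astype(int);k=4;w=50
        x=cv2.resize(im[c[1]-w:c[1]+w,c[0]-w:c[0]+w],None,fx=k,fy=k,interpolation=2)
        for q,col in zip(proj(m,P),((255,0,0),(0,0,255),(255,0,255))):
            cv2.circle(x,tuple(((q-c+w)*k+k/2).astype(int).tolist()),2,col,-1)
        o.append(x)
    cv2.imwrite(name,np.hstack(o)[:,:,::-1])
E
python3 - <<'E'
from h import *
u=np.array([np.cos(.07),np.sin(.07),0])
tip=np.array([.654,.2035,.072])+100*.001*(-u*np.cos(1.35)+np.array([0,0,np.sin(1.35)]))
print(tip)
crop("pics/p5.png",[telemetry.get_state()["tool_pos"]+[0,0,.011],[.584,.1986,.058],tip])
goto([[.69,.206,.16]])
E
```

```text
[0.63215297 0.2019682  0.16957234]
t 8.0 tip [0.5683 0.1991 0.2115] F [ 0.34  0.61 -0.12] w 0.0005 
R [[0.999, 0.016, -0.031], [0.03, 0.008, 1.0], [0.016, -1.0, 0.007]]
shift to [0.69  0.206 0.16 ] = [121.   53.4   2.8]
```

View pics/p5.png

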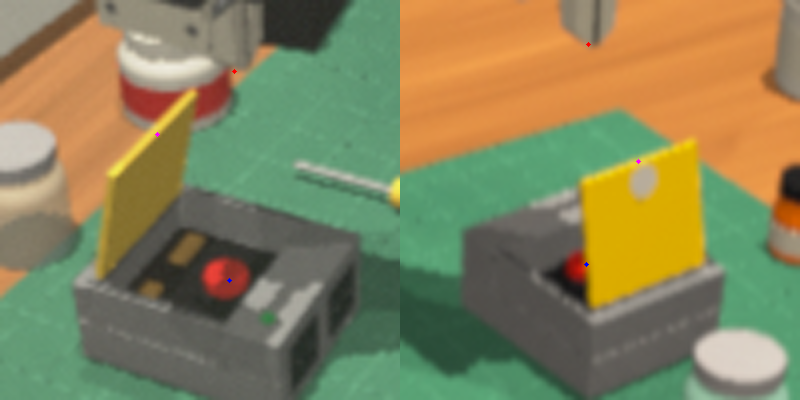

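Button is up, cover still open, unit not moved, and the red marker with the +11 mm correction sits on the fingertip. Moving over the cover to behind it.

Request:
{"api": "play_rows", "payload": {"commands": [[40, 0, 0, 0, 0, 0, -1], [40, 0, 0, 0, 0, 0, -1], [35, 0, 0, 0, 0, 0, -1], [0, 0, 0, 0, 0, 0, -1], [0, 0, 0, 0, 0, 0, -1]]}}

```text
t: 8.5
tool_pos: [0.6822, 0.2012, 0.2161]
eef_rot: [-1.569, -0.026, 0.025]
contact_force: [-0.4, 0.6, -0.1]
grip_width: 0.0005
```

Request:
{"api": "play_rows", "payload": {"commands": [[0, 35, 1, 0, 0, 0, -1], [0, 30, 1, 0, 0, 0, -1], [0, 0, 0, 0, 0, 0, -1], [0, 0, 0, 0, 0, 0, -1]]}}

```text
t: 8.9
tool_pos: [0.6788, 0.2034, 0.147]
eef_rot: [-1.57, -0.024, 0.03]
contact_force: [0.6, -0.5, 1.0]
grip_width: 0.0002
```

Run:
```python
from h import *
crop("pics/p6.png",[telemetry.get_state()["tool_pos"]+[0,0,.011],[.584,.1986,.058]])
goto([[.69,.206,.16]])
```

```text
t 9.0 tip [0.6792 0.2035 0.1337] F [ 0.29 -0.13 -0.07] w 0.0003 
R [[0.999, -0.002, -0.034], [0.034, 0.001, 0.999], [-0.002, -1.0, 0.001]]
shift to [0.69  0.206 0.16 ] = [ 10.8 -26.3   2.2]
```

View pics/p6.png

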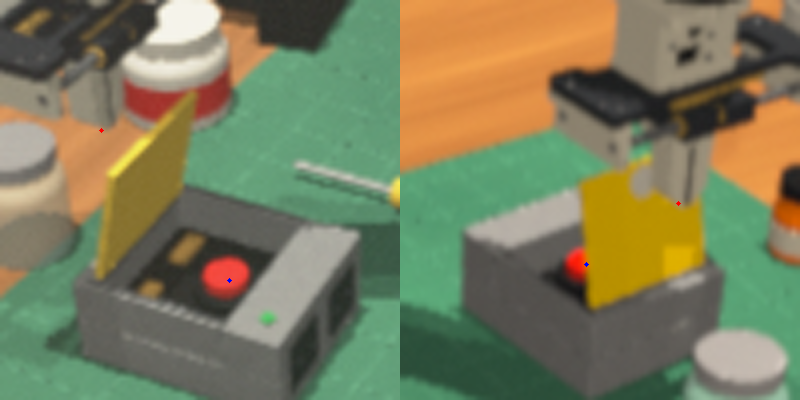

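The finger is behind the cover at about dot height, with the marker slightly below the tip. Pushing forward and following the arc down.

Request:
{"api": "play_rows", "payload": {"commands": [[-15, 0, 0, 0, 0, 0, -1], [-12, 0, 0, 0, 0, 0, -1], [-10, 1, 0, 0, 0, 0, -1], [-8, 2, 0, 0, 0, 0, -1], [0, 0, 0, 0, 0, 0, -1]]}}

```text
t: 9.5
tool_pos: [0.6366, 0.2029, 0.152]
eef_rot: [-1.567, -0.033, 0.018]
contact_force: [1.4, -0.2, -0.4]
grip_width: 0.0006
```

Request:
{"api": "play_rows", "payload": {"commands": [[0, 8, 0, 0, 0, 0, -1], [-6, 3, 0, 0, 0, 0, -1], [0, 0, 0, 0, 0, 0, -1]]}}

```text
t: 9.8
tool_pos: [0.6321, 0.2029, 0.1414]
eef_rot: [-1.566, -0.035, 0.015]
contact_force: [0.3, -0.6, 0.7]
grip_width: 0.0005
```

Request:
{"api": "play_rows", "payload": {"commands": [[-8, 3, 0, 0, 0, 0, -1], [-8, 4, 0, 0, 0, 0, -1], [-8, 6, 0, 0, 0, 0, -1], [0, 0, 0, 0, 0, 0, -1]]}}

```text
t: 10.2
tool_pos: [0.6071, 0.2014, 0.1266]
eef_rot: [-1.566, -0.035, 0.014]
contact_force: [2.1, -0.8, -0.4]
grip_width: 0.0006
```

Request:
{"api": "play_rows", "payload": {"commands": [[-8, 5, 0, 0, 0, 0, -1], [-6, 6, 0, 0, 0, 0, -1], [-5, 7, 0, 0, 0, 0, -1], [0, 0, 0, 0, 0, 0, -1]]}}

```text
t: 10.6
tool_pos: [0.5878, 0.2008, 0.1074]
eef_rot: [-1.566, -0.036, 0.012]
contact_force: [1.9, 0.2, 1.3]
grip_width: 0.0005
```

Request:
{"api": "play_rows", "payload": {"commands": [[-4, 7, -1, 0, 0, 0, -1], [-4, 8, -1, 0, 0, 0, -1], [-3, 8, 0, 0, 0, 0, -1], [0, 0, 0, 0, 0, 0, -1]]}}

```text
t: 11.0
tool_pos: [0.5765, 0.1999, 0.0827]
eef_rot: [-1.564, -0.038, 0.012]
contact_force: [2.4, 0.5, 1.8]
grip_width: 0.0002
```

Request:
{"api": "play_rows", "payload": {"commands": [[-2, 8, -1, 0, 0, 0, -1], [-1, 8, 0, 0, 0, 0, -1], [-1, 4, 0, 0, 0, 0, -1], [0, 0, 0, 0, 0, 0, -1]]}}

```text
t: 11.4
tool_pos: [0.5724, 0.1993, 0.0615]
eef_rot: [-1.564, -0.037, 0.013]
contact_force: [0.8, 0.8, 4.0]
grip_width: 0.0005
```

Request:
{"api": "play_rows", "payload": {"commands": [[0, 3, 0, 0, 0, 0, -1], [0, 3, 0, 0, 0, 0, -1]]}}

```text
t: 11.6
tool_pos: [0.5726, 0.1993, 0.0556]
eef_rot: [-1.564, -0.037, 0.013]
contact_force: [0.1, -0.2, 7.2]
grip_width: 0.0006
```

Request:
{"api": "play_rows", "payload": {"commands": [[0, 2, 0, 0, 0, 0, -1]]}}

```text
t: 11.7
tool_pos: [0.5727, 0.1994, 0.0538]
eef_rot: [-1.564, -0.038, 0.013]
contact_force: [-1.7, -0.8, 14.0]
grip_width: 0.0003
```

At the hard stop again, with the same z and force as the first press. Lifting away and checking the latch.

Request:
{"api": "play_rows", "payload": {"commands": [[0, -20, 0, 0, 0, 0, -1], [0, -45, 0, 0, 0, 0, -1], [-5, -45, 0, 0, 0, 0, -1], [-20, -30, 0, 0, 0, 0, -1], [-20, 0, 0, 0, 0, 0, -1], [0, 0, 0, 0, 0, 0, -1], [0, 0, 0, 0, 0, 0, -1], [0, 0, 0, 0, 0, 0, -1], [0, 0, 0, 0, 0, 0, -1], [0, 0, 0, 0, 0, 0, -1], [0, 0, 0, 0, 0, 0, -1], [0, 0, 0, 0, 0, 0, -1]]}}

```text
t: 12.9
tool_pos: [0.521, 0.194, 0.1909]
eef_rot: [-1.57, -0.024, 0.024]
contact_force: [0.5, -0.2, -0.3]
grip_width: 0.0005
```

Run:
```python
from h import *
crop("pics/p7.png",[[.5,.5,0],[.570,.1975,.075],[.654,.2035,.075]])
s=telemetry.get_state();print(s["t"],s["tool_pos"],s["contact_force"],abs(s["joint_velocities"]).max())
# displacement check against the first pictures, arm aside
for n in("scene","side"):
    a=cv2.imread(f"pics/{n}0.png");b=eyes.grab_frame(n)[:,:,::-1].copy();m=eyes.camera_model(n)
    for P in ([.6,.2,.075],):
        M=[cv2.inRange(cv2.cvtColor(x,cv2.COLOR_BGR2HSV),(22,120,90),(36,255,255)) for x in(a,b)]
        c=proj(m,[P])[0].astype(int)
        for x in M:
            y=np.zeros_like(x);y[c[1]-28:c[1]+28,c[0]-35:c[0]+35]=x[c[1]-28:c[1]+28,c[0]-35:c[0]+35]
            h=cv2.convexHull(cv2.findNonZero(y));print(n,cv2.boundingRect(h),ray(m,np.array(cv2.minAreaRect(h)[0]),.075)[0].round(4))
```

```text
13.0 [0.52094448 0.19401507 0.19102085] [0.22909908 0.0034258  1.41574682] 0.004396290850848599
scene (356, 174, 48, 26) [0.6052 0.1993 0.075 ]
scene (356, 174, 48, 26) [0.604  0.1998 0.075 ]
side (251, 212, 49, 32) [0.6073 0.2007 0.075 ]
side (251, 212, 49, 32) [0.6073 0.2006 0.075 ]
```

View pics/p7.png

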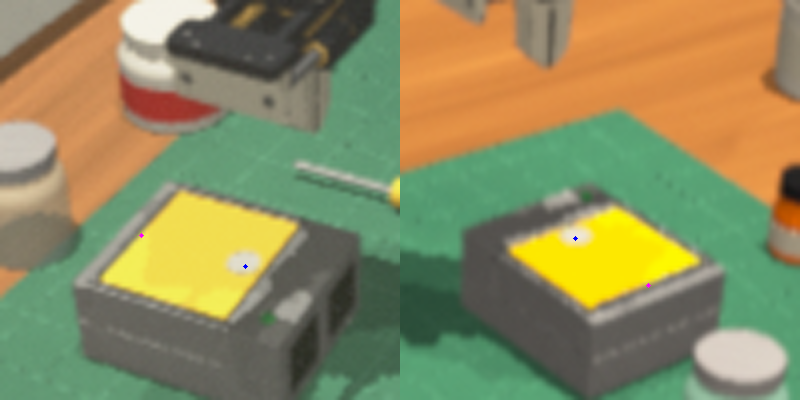

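The cover is shut and flush: the white dot is on its predicted pixel in both views and the yellow outlines match the first pictures. The arm is clear, so I'm handing in.

```bash
python3 -c "
from cell import ticket;print(ticket.hand_in())"
```

```text
the job is handed in; nothing more can be done
None
```

I pressed the yellow cover and it popped open. I pushed the red reset button to its stop and let it come back up, then swung the cover down and pressed it until it latched. The job was handed in at about 13 s; the hand-in gives no verdict.

- **Last checks:** 1.2 s after release the cover looked shut and flush in both fixed views. The yellow outline's bounding box was pixel-identical to the first pictures, so I saw no shift of the unit. The arm stood clear and still.
- **Button:** it looked up in the picture taken before the cover was closed. I could not see it afterwards.
- **Forces:** about 14 N at the cover's hard stop on both presses, above the 6 to 10 N given in the task. The button press peaked at about 27 N.
- **Disagreement:** the real fingertip was about 25 mm higher than the reported tool position plus the 14 mm nose length. I corrected for this using camera overlays and contact force.
- **Not measured:** I did not measure the blue unit or the other objects at the end. The arm never went near the blue unit, and neighbours in the last crops looked unmoved.

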